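# Nest the wear liner into the outfeed corner stop

## Task

Fit the loose yellow angle (the wear liner) into the blue corner stop that is bolted to the outfeed table: slide it along the table top, without lifting it off, into the V of the stop until it is fully home, corner in corner and both of its legs flat against the legs of the stop. Leave it standing upright on the table and do not disturb the carton, the label roll or the mouse.

Things in the scene. Friction and masses are not known exactly. Their poses are not given: they have to be found in the camera images.
- stop_corner (a point): Inner corner edge, 21 mm above the table, of the blue corner stop fixed to the table: an upright angle 42 mm high, legs at 90 deg, 6 mm thick, inner faces 90 mm long. z up; +x level along the bisector, out through the corner. Legs run along (-1,+1,0) and (-1,-1,0): the mouth opens to -x, roughly to the robot, 127 mm wide, 64 mm before the corner. Bare table inside.
- liner_corner (a point): Outer corner edge, 21 mm above the table, of the loose yellow angle (liner), standing on end: 42 mm high, legs at 90 deg, 5 mm thick, outer faces 90 mm long. z up; +x level along the bisector, out through the corner; legs along (-1,+1,0), (-1,-1,0). Free half-width inside at x=-d is d-7 mm. Home: this point and its axes on those of stop_corner.
- carton: Bystander: small cardboard carton 70 x 90 x 45 mm high with a strip of paper tape, loose, beside the outside of the stop. Origin: centre of its underside.
- label_roll: Bystander: roll of white labels lying flat, 84 mm diameter, 45 mm high, 40 mm bore, loose, beside the outside of the stop (on the other side from the carton). Origin: centre of its underside.
- mouse: Bystander: black cordless computer mouse, 105 x 60 x 34 mm, loose, on the table to the robot's right. Origin: centre of its underside.
- liner: The liner as a whole, about 0.28 kg, origin on the foot of its outer corner edge, axes as liner_corner. It starts standing 145 to 190 mm before the stop's corner, its own corner pointing to the stop within 0.5 rad, up to 70 mm off to the side. It slides and turns easily on the table.
- corner_stop: The stop as a whole, immovable; origin at the foot of its inner corner edge, axes as stop_corner. Bolted feet, 11 mm high with the bolts, reach 34 mm outside the legs' inner faces.

How it is judged:
At the end, for the whole second after the job is handed in: The liner stands upright on the table inside the stop, at rest: its outer corner edge within 5 mm of the stop's inner corner edge, its legs parallel to the stop's legs within 0.06 rad, tilted less than 0.05 rad, its middle no more than 4 mm higher than the stop's (horizontal distance between liner_corner and stop_corner below 0.005 m and angle between the x axis of liner_corner and the x axis of stop_corner, either way round below 0.06 rad and angle between liner_corner's own z axis and vertical below 0.05 rad and z of liner_corner in the frame of stop_corner below 0.004 m and linear speed of liner below 0.01 m/s); the robot touches nothing.
It fails at once if the liner is lifted more than 20 mm off the table (height (world z) of liner_corner above 0.041 m).
It fails at once if the carton is moved more than 20 mm (distance of carton from where it was at the start of the episode above 0.02 m).
It fails at once if the label roll is moved more than 20 mm (distance of label_roll from where it was at the start of the episode above 0.02 m).
It fails at once if the mouse is moved more than 20 mm (distance of mouse from where it was at the start of the episode above 0.02 m).
It also fails if it takes over 67 s, if anything falls off the work surface, if the arm or the gripper's body presses on something with over 40 N, if the wrist force passes 120 N, or if a joint passes its speed limit or range.

## Robot

A 7-joint arm with a two-finger parallel gripper is mounted at the origin on the work surface. World frame = base frame: x ahead of the robot, y to its left, z up, the work surface at z = 0. Lengths are in m, angles in rad, forces in N, time in s.
With the tool pointing down it reaches from about 0.4 to 0.85 m from the base axis. Payload 10.4 kg.
Tool frame: the origin (TCP) lies midway between the tips of the shut fingers; the grasp point (between the pads) lies 19 mm behind it; z points along the fingers, y is the direction in which the jaws open and shut (so a half turn about z gives the same grasp; the last joint's range is limited). The gripper opens to 85 mm and grips with 20 to 120 N. Pads are 22 mm wide; open, the fingers measure 114 mm over their backs; the gripper's body (76 mm by 85 mm) begins 54 mm behind the grasp point. The pads swing forward as they close: fully open they stand 13 mm farther back than shut.
Start: joints at [1.081, 0.332, -0.065, 1.46, 0.022, 1.35, -0.088], TCP at [0.281, -0.558, 0.231] pointing down, gripper open.
Joint ranges: [-2.6, 2.6], [-0.5, 2.12], [-1.47, 1.34], [0.16, 2.42], [-1.27, 4.41], [0.06, 2.06], [-2.6, 2.6]. Speed limits (rad/s): [2.22, 2.22, 2.79, 2.79, 3.14, 3.14, 3.14].

## Interface

Orientations are given as a unit quaternion [x, y, z, w].
In Python, from workcell import manip, viewer gives the robot as it stands.
- The arm moves only by the tool move_arm, never from a script. Its argument "deltas" is a list of rows, each a list of 7 numbers: the shift along the tool's x, y, z in m, then the turn, a rotation vector about the tool's x, y, z in degrees, then the opening, from -1 (shut) to 1 (fully open). In form: [[dx, dy, dz, wx, wy, wz, gripper], ...]. A call has 1 to 10 rows; each row shifts and turns the commanded pose from where the row before left it, along the tool's axes as they then stand; what a row does not reach is not made up. A row lasts 1/8 s, in which the tool goes at most 62.5 mm and 10.7 degrees, less where a joint would pass 70% of its speed; a pose out of reach is approached as far as the arm can. A call with a gripper value outside its range is refused whole. The fingers move at their own pace and stop on an object; "force" is the grip in N (left out, the last holds). Time passes only in rows, so rows that do not move let the fingers close. It gives the time, the measured TCP pose, the force and the opening at its end, in the units of the state.
- manip.get_obs(): the state, without advancing time (a new reading comes with each control period).
- viewer.camera(name): name is "side" or "top" or "wrist"; returns (picture, depth): 384x512x3 uint8, red, green, blue; 384x512 float32, m along the optical axis (not along the pixel's ray), 0 where there is no reading.
- viewer.calibration(name): a dict with "fx", "fy", "cx", "cy" (pixels), "R" (3x3) and "t" (3): a world point X has camera coordinates R X + t; the wrist camera has in their place "T_tool_cam" (4x4, takes a point from camera to tool coordinates, whose origin is the TCP and whose axes are the flange's). Camera axes: x right, y down, z forward; pixel columns grow to the right and rows downward; lengths in m; the calibration is good to about 2 mm. A picture is of the moment at which its call begins: read the wrist's pose just before it. calibration takes no time and is no camera call.
- manip.hand_in(): hands the job in, once; it reports no verdict.
The state is a dict: "clock": time; "joint_pos": joint angles; "joint_velocities": joint speeds; "tau": joint torques, N m; "position": TCP position; "ee_rot": TCP orientation; "ft_force": force on the tool from outside, world axes, zero at the start; "torque": the same for the moment, N m; "grip_width": opening from 0.0 (shut) to 1.0 (fully open).
Only numpy, scipy, OpenCV 4.12 (cv2) and the standard library are available. Lean on these libraries where they do the work, as an engineer would, in place of code of your own. Each camera call takes 0.05 s, during which the arm holds its last target.

## Working session

There is one attempt and no reset: what is moved stays moved. The work goes in short steps, Python scripts to look and compute and a tool call to move; the robot and the scene stay as the last step left them, time stands still between calls to the robot, and variables do not carry over. Pictures are saved under pics/ and viewed, and the job is handed in when it is done.

Besides the shell and the picture viewer there is one more tool, called after "Request:" as name([rows], argument=value, ...), one row to a line, values as JSON. move_arm: Moves the arm, as the interface text tells. Its arguments: {"type":"object","properties":{"deltas":{"type":"array"},"force":{"type":"number"}},"required":["deltas"]}

```bash
mkdir -p pics; ls
cat > h.py <<'E'
import numpy as np, cv2
from workcell import manip, viewer
from scipy.spatial.transform import Rotation as Ro
np.set_printoptions(precision=4,suppress=True)
def grab(n,f):
    p,d=viewer.camera(n); cv2.imwrite('pics/'+f+'.png',p[:,:,::-1]); np.savez('pics/'+f+'.npz',p=p,d=d); return p,d
def world(n,d):
    c=viewer.calibration(n); v,u=np.mgrid[0:384,0:512]
    P=np.stack([(u-c['cx'])/c['fx']*d,(v-c['cy'])/c['fy']*d,d],-1)
    return (P-np.array(c['t']))@np.array(c['R'])   # R^T (P-t)
def ray(n,u,v,z):
    c=viewer.calibration(n);R=np.array(c['R']);t=np.array(c['t'])
    o=-R.T@t; r=R.T@np.array([(u-c['cx'])/c['fx'],(v-c['cy'])/c['fy'],1]); return o+r*(z-o[2])/r[2]
E
python3 - <<'E'
from h import *
o=manip.get_obs(); print({k:o[k] for k in('clock','position','ee_rot','grip_width','joint_pos')})
grab('top','top0'); grab('side','side0')
for n in('top','side'):
    c=viewer.calibration(n);print(n,c['fx'],-np.array(c['R']).T@np.array(c['t']))
E
```

```text
pics
{'clock': 0.0, 'position': array([ 0.2811, -0.5578,  0.2305]), 'ee_rot': array([ 0.9729,  0.2313, -0.0002, -0.0007]), 'grip_width': 1.0043765475966422, 'joint_pos': array([ 1.0814,  0.3329, -0.0647,  1.4609,  0.0216,  1.3499, -0.0885])}
top 468.9478050141263 [ 0.3863 -0.0847  1.3971]
side 366.9517644521416 [0.5808 0.5379 0.6825]
```

```bash
sleep 1
```

```text
(no output)
```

View pics/top0.png

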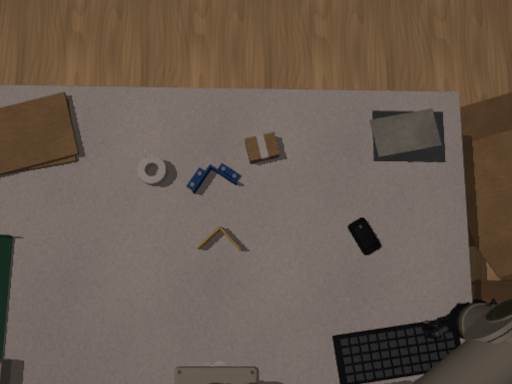

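View pics/side0.png

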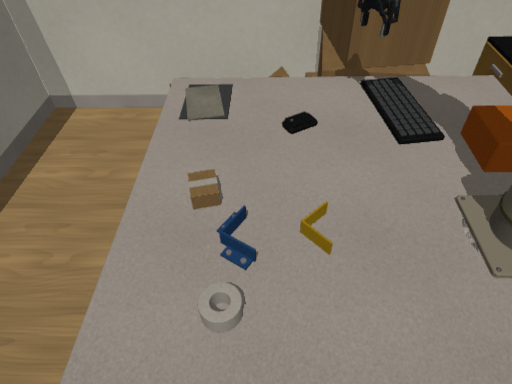

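The top view shows the blue stop with its corner near (211,167), the yellow liner with its corner near (221,228), the carton at (262,147), the roll at (152,170) and the mouse at (364,236). The side view agrees. Next I measure the top edges at z = 42 mm.

```bash
cat >> h.py <<'E'
def masks(p):
    hsv=cv2.cvtColor(p,cv2.COLOR_RGB2HSV)
    return {'y':cv2.inRange(hsv,(18,130,60),(35,255,255)),'b':cv2.inRange(hsv,(100,120,30),(125,255,255))}
def linefit(P):
    m=P.mean(0);u,s,v=np.linalg.svd(P-m,full_matrices=False);return m,v[0]
def legs(X):
    """X: Nx2 points of V-shaped ridge; split into two legs by iterated two-line fit (k-lines)"""
    m,a=linefit(X); lab=((X-m)@a>0).astype(int)
    for _ in range(50):
        L=[linefit(X[lab==k]) for k in(0,1)]
        D=np.stack([np.abs((X-c)[:,0]*-d[1]+(X-c)[:,1]*d[0]) for c,d in L],1)
        nl=D.argmin(1)
        if (nl==lab).all():break
        lab=nl
    (c1,d1),(c2,d2)=L
    t=np.linalg.solve(np.stack([d1,-d2],1),c2-c1); K=c1+d1*t[0]
    d1=d1*np.sign((c1-K)@d1); d2=d2*np.sign((c2-K)@d2)
    e=[np.percentile((X[lab==k]-K)@d,[0,98]) for k,d in((0,d1),(1,d2))]
    return K,d1,d2,D.min(1).std(),e,lab
def analyse(n,p,d,bounds):
    W=world(n,d); M=masks(p); out={}
    for k in 'yb':
        (x0,x1,y0,y1)=bounds
        m=(M[k]>0)&(d>0)&(W[...,0]>x0)&(W[...,0]<x1)&(W[...,1]>y0)&(W[...,1]<y1)
        Z=W[...,2][m]; sel=m&(W[...,2]>0.034)&(W[...,2]<.05)
        X=W[sel][:,:2]
        print(n,k,m.sum(),'z pct',np.percentile(Z,[5,50,95]),'top n',sel.sum())
        if sel.sum()<15: continue
        K,d1,d2,s,e,_=legs(X)
        b=-(d1+d2);b/=np.linalg.norm(b)
        print('  corner(mid)',K,'dirs deg',np.degrees(np.arctan2(d1[1],d1[0])),np.degrees(np.arctan2(d2[1],d2[0])),'between',np.degrees(np.arccos(d1@d2)),'bis deg',np.degrees(np.arctan2(b[1],b[0])),'rms',s,'ends',e)
        # mid-plane to reference: liner outer = +2.5*sqrt2 along b ; stop inner = -3*sqrt2
        ref=K+b*(0.0025*2**.5 if k=='y' else -0.003*2**.5); print('  ref corner',ref)
        out[k]=(ref,b)
    return out
E
python3 - <<'E'
from h import *
for n in('top','side'):
    z=np.load(f'pics/{n}0.npz'); analyse(n,z['p'],z['d'],(.3,.85,-.3,.3))
p=cv2.imread('pics/top0.png')[130:270,120:290]; cv2.imwrite('pics/c0.png',cv2.resize(p,None,fx=4,fy=4,interpolation=cv2.INTER_NEAREST))
p=cv2.imread('pics/side0.png')[150:340,170:350]; cv2.imwrite('pics/c1.png',cv2.resize(p,None,fx=3,fy=3,interpolation=cv2.INTER_NEAREST))
E
```

```text
top y 133 z pct [0.0067 0.0408 0.046 ] top n 92
  corner(mid) [ 0.5088 -0.0055] dirs deg -136.55735897209584 133.4860472113334 between 89.95659381657075 bis deg -1.5356558803812077 rms 0.0006570865897833565 ends [array([0.0015, 0.0852]), array([0.0014, 0.0844])]
  ref corner [ 0.5123 -0.0056]
top b 396 z pct [0.0038 0.0141 0.0456] top n 133
  corner(mid) [0.6903 0.0272] dirs deg 146.55493614151132 -121.74417131009837 between 91.70089254839033 bis deg 12.405382415706482 rms 0.0009460024744207655 ends [array([-0.0012,  0.0893]), array([0.0031, 0.09  ])]
  ref corner [0.6862 0.0263]
side y 695 z pct [0.0034 0.0259 0.0427] top n 227
  corner(mid) [0.4643 0.025 ] dirs deg -28.96074862940532 -88.50122472224655 between 59.54047609284123 bis deg 121.26901332417407 rms 0.00826239432381519 ends [array([0.009 , 0.3356]), array([-0.0372,  0.0846])]
  ref corner [0.4625 0.028 ]
side b 1001 z pct [0.0045 0.0176 0.0422] top n 252
  corner(mid) [0.6908 0.031 ] dirs deg -123.26703599844377 147.01326455141825 between 89.719699450138 bis deg 11.873114276487236 rms 0.0009441138370335151 ends [array([-0.0019,  0.0906]), array([-0.0035,  0.0914])]
  ref corner [0.6867 0.0302]
```

```bash
sed -i 's/>0.034)/>0.038)/' h.py
python3 - <<'E'
from h import *
z=np.load('pics/side0.npz'); analyse('side',z['p'],z['d'],(.4,.85,-.15,.15))
z=np.load('pics/top0.npz'); analyse('top',z['p'],z['d'],(.4,.85,-.15,.15))
# ray checks: outer-edge corners at z=.042
W=world('top',z['d'])
for u,v in((262,147),(152,160),(364,236)): print(u,v,W[v,u])
c=viewer.calibration('wrist');print(c['T_tool_cam'],c['fx'])
E
```

```text
side y 692 z pct [0.0034 0.0259 0.0426] top n 166
  corner(mid) [0.4649 0.0235] dirs deg -27.905825349420276 -87.36100088809253 between 59.455175538672236 bis deg 122.36658688124362 rms 0.007469986592350498 ends [array([0.0079, 0.3288]), array([-0.039 ,  0.0824])]
  ref corner [0.463  0.0265]
side b 1001 z pct [0.0045 0.0176 0.0422] top n 190
  corner(mid) [0.6908 0.03  ] dirs deg -123.5261256184114 146.4876833229363 between 89.98619105865232 bis deg 11.480778852262432 rms 0.0008894702148227741 ends [array([-0.0028,  0.0871]), array([-0.003 ,  0.0902])]
  ref corner [0.6866 0.0292]
top y 133 z pct [0.0067 0.0408 0.046 ] top n 86
  corner(mid) [ 0.5089 -0.0053] dirs deg -136.45824414803442 133.6911440668679 between 89.85061178509767 bis deg -1.3835500405832544 rms 0.0006345664483957835 ends [array([0.0017, 0.0856]), array([0.0013, 0.0845])]
  ref corner [ 0.5125 -0.0054]
top b 396 z pct [0.0038 0.0141 0.0456] top n 110
  corner(mid) [0.6905 0.0271] dirs deg 146.29067936379067 -121.71441216735774 between 91.99490846885162 bis deg 12.288133598216465 rms 0.0009182568278605125 ends [array([-0.001 ,  0.0882]), array([0.0031, 0.0904])]
  ref corner [0.6864 0.0262]
262 147 [ 0.7463 -0.1269  0.0483]
152 160 [0.7018 0.1952 0.051 ]
364 236 [ 0.4869 -0.427   0.0336]
[[ 0.0006 -0.9582 -0.2859  0.0725]
 [ 1.      0.0007 -0.0004 -0.0002]
 [ 0.0006 -0.2859  0.9583 -0.1435]
 [ 0.      0.      0.      1.    ]] 291.3654834839417
```

View pics/c0.png

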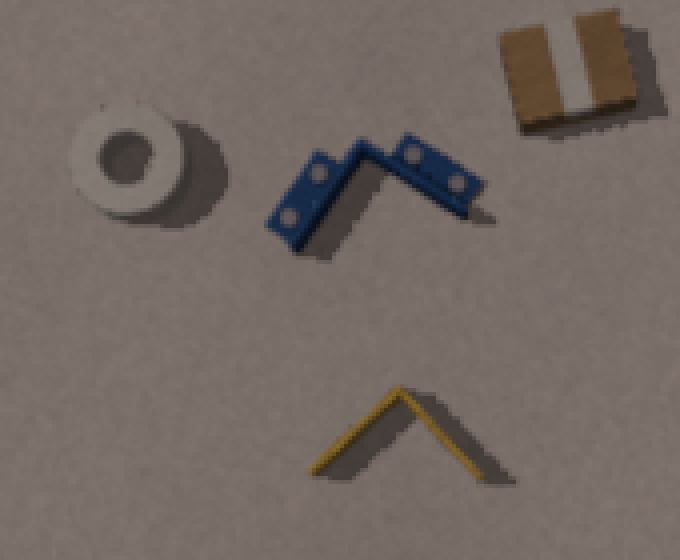

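View pics/c1.png

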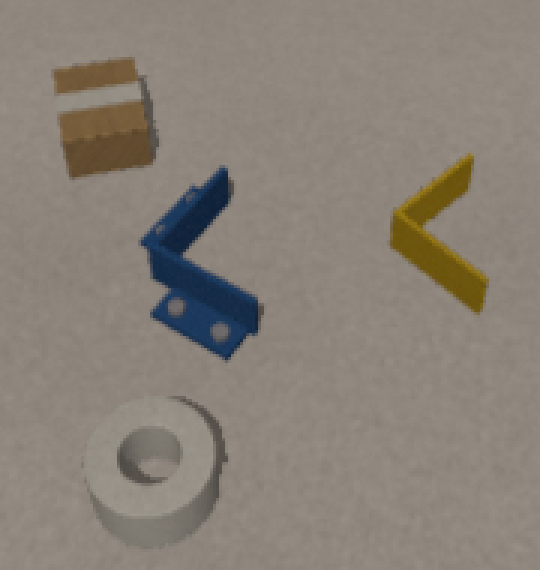

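Request:
move_arm([
  [0.035, -0.037, 0, 0, 0, 0, -0.2],
  [0.035, -0.037, 0, 0, 0, 0, -0.2],
  [0.035, -0.037, 0, 0, 0, 0, -0.2],
  [0.035, -0.037, 0, 0, 0, 0, -0.2],
  [0.035, -0.037, 0, 0, 0, 0, -0.2],
  [0.035, -0.037, 0, 0, 0, 0, -0.2],
  [0.035, -0.037, 0, 0, 0, 0, -0.2],
  [0.035, -0.037, 0, 0, 0, 0, -0.2],
  [0.035, -0.037, 0, 0, 0, 0, -0.2],
  [0.035, -0.037, 0, 0, 0, 0, -0.2],
], force=60)

```text
clock: 1.35
position: [0.4274, -0.0686, 0.2312]
ee_rot: [0.973, 0.231, -0.0, 0.0]
ft_force: [1.0, -0.7, 0.1]
grip_width: 0.398
```

Request:
move_arm([
  [0, 0, 0, 0, 0, 7, -0.2],
  [0, 0, 0, 0, 0, 7, -0.2],
  [0, 0, 0, 0, 0, 7, -0.2],
  [0, 0, 0, 0, 0, 7, -0.2],
])

```text
clock: 1.85
position: [0.4271, -0.0702, 0.2311]
ee_rot: [1.0, -0.013, -0.0, -0.0]
ft_force: [-0.2, -0.9, 0.7]
grip_width: 0.398
```

```bash
cat >> h.py <<'E'
def pose():
    o=manip.get_obs(); R=Ro.from_quat(o['ee_rot']).as_matrix()
    return o['clock'],np.array(o['position']),R,np.degrees(np.arctan2(R[1,0],R[0,0])),o
def to(x,y,z):
    t,p,R,yaw,o=pose(); print('t',t,'pos',p,'yaw',yaw,'tilt',R[2,2],'grip',o['grip_width'],'F',np.array(o['ft_force'])); print('tool delta',R.T@(np.array([x,y,z])-p))
E
python3 -c "
from h import *
to(.4504,-.0039,.12)"
```

```text
t 1.85 pos [ 0.4271 -0.0702  0.2311] yaw -1.4837653298282498 tilt -0.9999998723712957 grip 0.39755252019908477 F [-0.1863 -0.8948  0.7287]
tool delta [ 0.0216 -0.0669  0.111 ]
```

Request:
move_arm([
  [0.007, -0.022, 0.037, 0, 0, 0, -0.2],
  [0.007, -0.022, 0.037, 0, 0, 0, -0.2],
  [0.0075, -0.0228, 0.037, 0, 0, 0, -0.2],
  [0, 0, 0, 0, 0, 0, -0.2],
])

```text
clock: 2.35
position: [0.4486, -0.0023, 0.1179]
ee_rot: [1.0, -0.009, -0.002, -0.001]
ft_force: [-0.2, -0.6, 0.9]
grip_width: 0.397
```

```bash
python3 -c "
from h import *
to(.4504,-.0039,.01)
grab('wrist','w1');grab('side','s1')"
```

```text
t 2.35 pos [ 0.4486 -0.0023  0.1179] yaw -1.0798569212172846 tilt -0.9999874513591596 grip 0.3973128237159842 F [-0.1719 -0.5828  0.9365]
tool delta [0.0024 0.0017 0.1079]
```

View pics/w1.png

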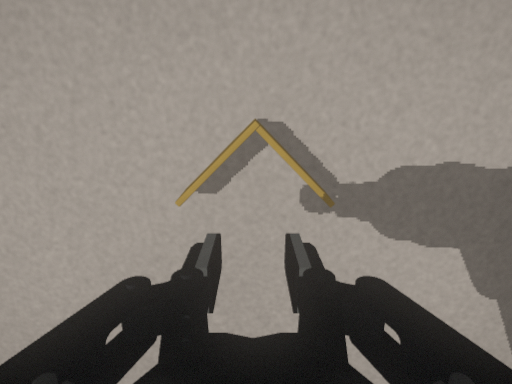

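View pics/s1.png

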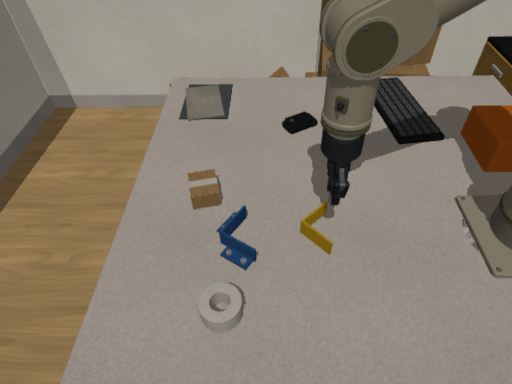

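The wrist view shows the liner V with its corner at (256,122). The fingertips at (213,240) and (292,240) are behind its mouth and centred on it, and the side view agrees. Next I descend inside the V.

Request:
move_arm([
  [0.0012, 0.0008, 0.027, 0, 0, 0, -0.2],
  [0.0012, 0.0009, 0.027, 0, 0, 0, -0.2],
  [0, 0, 0.027, 0, 0, 0, -0.2],
  [0, 0, 0.026, 0, 0, 0, -0.2],
  [0, 0, 0, 0, 0, 0, -0.2],
])

```text
clock: 3.08
position: [0.4522, -0.0067, 0.0132]
ee_rot: [1.0, -0.012, -0.001, 0.0]
ft_force: [-0.1, 0.2, 0.2]
grip_width: 0.399
```

```bash
python3 -c "
from h import *
to(.462,-.0042,.01)
grab('wrist','w2');grab('side','s2')
p=cv2.imread('pics/s2.png')[150:300,180:400]; cv2.imwrite('pics/s2c.png',cv2.resize(p,None,fx=3,fy=3))"
```

```text
t 3.075 pos [ 0.4522 -0.0067  0.0132] yaw -1.3287977147137318 tilt -0.9999988889087655 grip 0.3988271077358645 F [-0.1052  0.1821  0.2332]
tool delta [ 0.0098 -0.0027  0.0032]
```

View pics/w2.png

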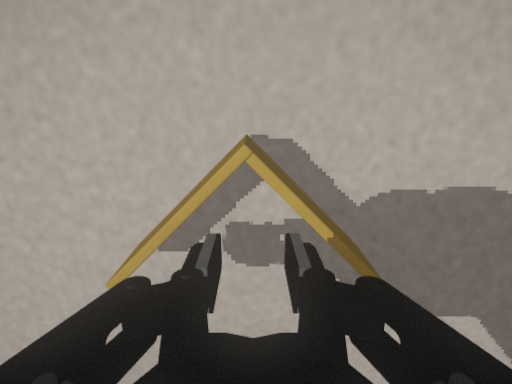

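View pics/s2c.png

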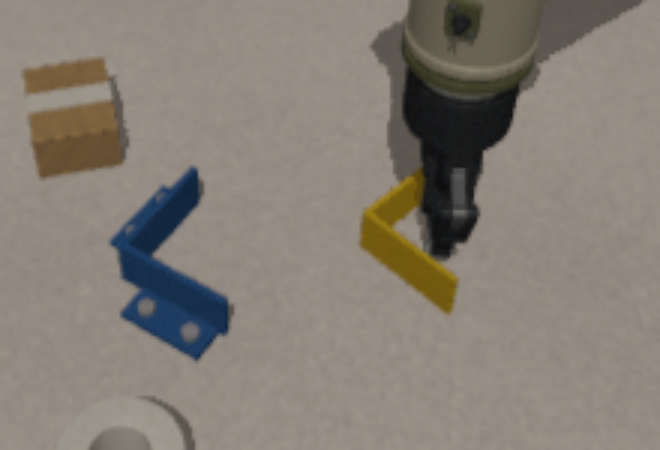

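Request:
move_arm([
  [0.003, -0.0025, 0.003, 0, 0, 0, -0.2],
  [0.004, 0, 0, 0, 0, 0, -0.2],
  [0.004, 0, 0, 0, 0, 0, -0.2],
  [0.004, 0, 0, 0, 0, 0, -0.2],
  [0, 0, 0, 0, 0, 0, -0.2],
])

```text
clock: 3.8
position: [0.4679, -0.0035, 0.0103]
ee_rot: [1.0, -0.011, -0.0, -0.0]
ft_force: [-0.1, -1.6, 0.2]
grip_width: 0.401
```

```bash
python3 -c "
from h import *
to(.462,-.0042,.01)
grab('wrist','w3');p,d=grab('top','t3');cv2.imwrite('pics/t3c.png',cv2.resize(cv2.imread('pics/t3.png')[130:270,120:290],None,fx=4,fy=4,interpolation=cv2.INTER_NEAREST))
analyse('top',p,d,(.4,.85,-.15,.15))"
```

```text
t 3.8 pos [ 0.4679 -0.0035  0.0103] yaw -1.2562615161612987 tilt -0.9999999950859083 grip 0.40085351326775875 F [-0.0566 -1.6136  0.1881]
tool delta [-0.0059  0.0009  0.0003]
top y 9 z pct [0.0044 0.0416 0.0449] top n 6
top b 400 z pct [0.0033 0.014  0.0452] top n 114
  corner(mid) [0.6908 0.0275] dirs deg 146.81402347097153 -121.73537243504637 between 91.4506040939821 bis deg 12.539325517962588 rms 0.0009555985265485173 ends [array([-0.0011,  0.0882]), array([0.0033, 0.0892])]
  ref corner [0.6866 0.0265]
```

View pics/w3.png

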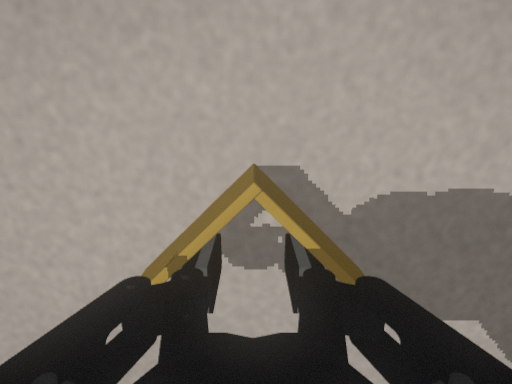

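View pics/t3c.png

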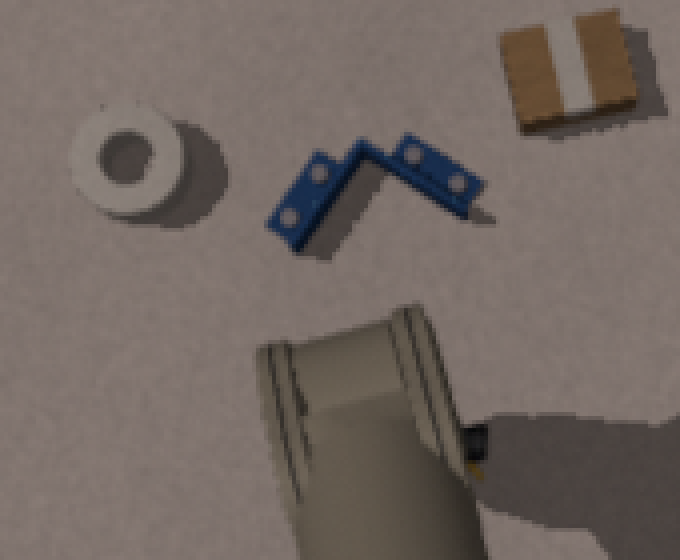

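The top view is blocked by the arm. The wrist view shows the fingers about to meet both legs, with the liner corner at (254,166). I'll track the liner in the wrist camera by casting rays onto the z = 42 mm plane.

```bash
cat >> h.py <<'E'
def wrist(f):
    t,p0,R,yaw,o=pose(); p,d=grab('wrist',f); c=viewer.calibration('wrist'); T=np.array(c['T_tool_cam'])
    v,u=np.mgrid[0:384,0:512]
    r=np.stack([(u-c['cx'])/c['fx'],(v-c['cy'])/c['fy'],np.ones_like(d)],-1)
    Rc=R@T[:3,:3]; oc=R@T[:3,3]+p0; rw=r@Rc.T
    Wd=oc+rw*d[...,None]                     # by depth
    Wp=oc+rw*((0.042-oc[2])/rw[...,2])[...,None]  # on top plane
    print('t',t,'tcp',p0,'yaw',yaw,'F',np.array(o['ft_force']),'grip',o['grip_width'])
    M=masks(p); out={}
    for k in 'yb':
        m=(M[k]>0)&(d>0)&(np.abs(Wd[...,2]-.042)<.006)
        if m.sum()<60: print(k,'few',m.sum()); continue
        X=Wp[m][:,:2]; K,d1,d2,s,e,_=legs(X)
        b=-(d1+d2);b/=np.linalg.norm(b)
        ref=K+b*(0.0025*2**.5 if k=='y' else -0.003*2**.5)
        a=np.degrees(np.arctan2(b[1],b[0])); out[k]=(ref,a)
        print(k,'n',m.sum(),'z',Wd[...,2][m].mean(),'ref',ref,'bis',a,'between',np.degrees(np.arccos(d1@d2)),'rms',s,'ends',np.array(e).ravel())
        if k=='y': print('  liner corner in tool', R.T@(np.array([*ref,p0[2]])-p0))
    return out
E
python3 -c "
from h import *
wrist('w4')"
```

```text
t 3.9 tcp [ 0.4677 -0.0034  0.0103] yaw -1.25332894290805 F [-0.2541 -0.6155 -0.0912] grip 0.39945358045431656
y n 3687 z 0.04212997986334191 ref [ 0.513  -0.0048] bis -1.5348545592612595 between 90.21813785868122 rms 0.0008318394816612208 ends [-0.0029  0.0598 -0.0028  0.0605]
  liner corner in tool [ 0.0453  0.0004 -0.    ]
b few 0
```

The wrist estimate matches the top camera: corner at (0.513, -0.005), bisector -1.5°. Now I push and turn together.

Request:
move_arm([
  [0.0115, 0, 0, 0, 0, -1.3, -0.2],
  [0.0115, 0, 0, 0, 0, -1.3, -0.2],
  [0.0115, 0, 0, 0, 0, -1.3, -0.2],
  [0.0115, 0, 0, 0, 0, -1.3, -0.2],
  [0.0115, 0, 0, 0, 0, -1.3, -0.2],
  [0, 0, 0, 0, 0, 0, -0.2],
])

```text
clock: 4.7
position: [0.5263, -0.0018, 0.0104]
ee_rot: [0.999, 0.046, 0.001, -0.0]
ft_force: [0.8, -0.0, 0.1]
grip_width: 0.396
```

```bash
python3 -c "
from h import *
wrist('w5')"
```

```text
t 4.7 tcp [ 0.5263 -0.0018  0.0104] yaw 5.27387420416395 F [ 0.8296 -0.0374  0.1378] grip 0.39632428450138807
y n 3759 z 0.04216180102681243 ref [0.5721 0.0019] bis 4.971674196577237 between 90.07220431315604 rms 0.0008384706852078948 ends [-0.0027  0.0612 -0.0031  0.0603]
  liner corner in tool [0.046  0.0005 0.    ]
b n 1414 z 0.041712538769852835 ref [0.5818 0.1067] bis 137.35356765941376 between 3.9801958240971564 rms 0.0007112506887849635 ends [0.0464 0.0645 0.0469 0.0679]
```

View pics/w5.png

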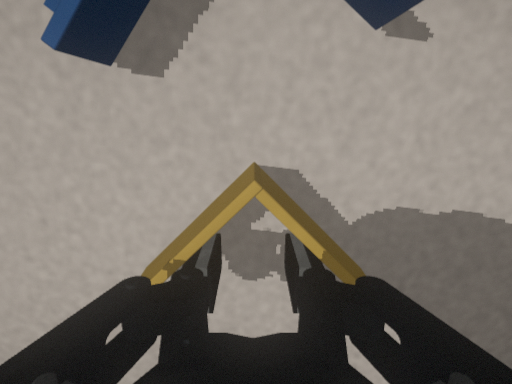

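Request:
move_arm([
  [0.0115, 0.0002, 0, 0, 0, -1.4, -0.2],
  [0.0115, 0.0002, 0, 0, 0, -1.4, -0.2],
  [0.0115, 0.0002, 0, 0, 0, -1.4, -0.2],
  [0.0115, 0.0002, 0, 0, 0, -1.4, -0.2],
  [0.0115, 0.0002, 0, 0, 0, -1.3, -0.2],
  [0, 0, 0, 0, 0, 0, -0.2],
])

```text
clock: 5.5
position: [0.5833, 0.0054, 0.0104]
ee_rot: [0.994, 0.106, 0.001, -0.0]
ft_force: [-1.2, 0.2, 0.9]
grip_width: 0.402
```

```bash
python3 -c "
from h import *
wrist('w6')
# blue by depth, top
"
```

```text
t 5.5 tcp [0.5833 0.0054 0.0104] yaw 12.180585146886806 F [-1.2171  0.2322  0.8555] grip 0.4019474634124506
y n 3701 z 0.04216589431605196 ref [0.6284 0.0144] bis 11.738182427623094 between 90.08196756661575 rms 0.0008317369900120139 ends [-0.002   0.0615 -0.003   0.0602]
  liner corner in tool [0.046  0.0007 0.0001]
b n 6529 z 0.04283024882082967 ref [0.6859 0.0266] bis 12.512126044940064 between 91.25866306579367 rms 0.0008694688205756892 ends [0.0018 0.0707 0.0016 0.0669]
```

View pics/w6.png

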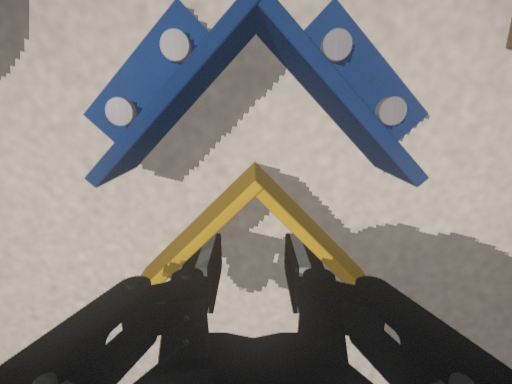

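The liner is lined up, 59 mm short of home and on the stop's bisector. Next is straight in.

Request:
move_arm([
  [0.008, 0, 0, 0, 0, 0, -0.2],
  [0.008, 0, 0, 0, 0, 0, -0.2],
  [0.008, 0, 0, 0, 0, 0, -0.2],
  [0.008, 0, 0, 0, 0, 0, -0.2],
  [0.008, 0, 0, 0, 0, 0, -0.2],
  [0.008, 0, 0, 0, 0, 0, -0.2],
  [0, 0, 0, 0, 0, 0, -0.2],
])

```text
clock: 6.42
position: [0.6299, 0.0153, 0.0104]
ee_rot: [0.994, 0.106, 0.0, -0.0]
ft_force: [-0.4, 0.3, 0.6]
grip_width: 0.399
```

```bash
python3 -c "
from h import *
wrist('w7');grab('side','s7')
p=cv2.imread('pics/s7.png')[150:300,180:400]; cv2.imwrite('pics/s7c.png',cv2.resize(p,None,fx=3,fy=3))"
```

```text
t 6.425 tcp [0.6299 0.0153 0.0104] yaw 12.152704647612072 F [-0.4174  0.2608  0.5954] grip 0.3990998638630614
y n 3706 z 0.04211971732130194 ref [0.6746 0.0243] bis 11.556983480415555 between 90.04233428873822 rms 0.0008320861825446335 ends [-0.0026  0.0611 -0.0029  0.0599]
  liner corner in tool [0.0456 0.0006 0.    ]
b n 4201 z 0.0427947076879589 ref [0.6867 0.0268] bis 12.408913713292021 between 89.95677310005698 rms 0.000800360992058371 ends [0.0013 0.0748 0.0023 0.0851]
```

View pics/w7.png

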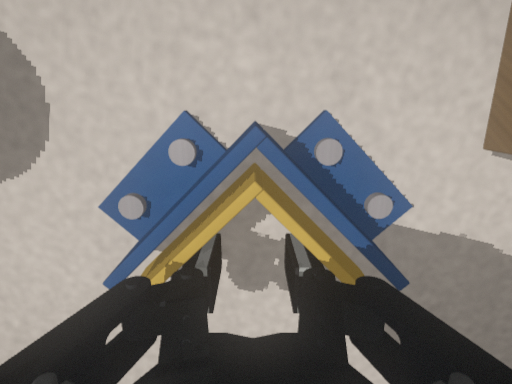

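View pics/s7c.png

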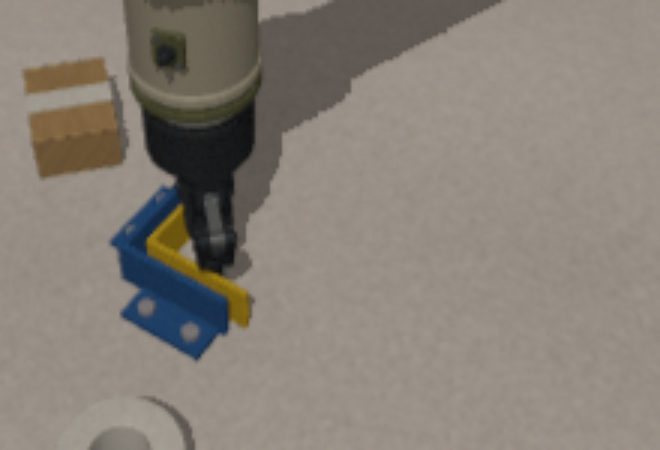

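The liner is nested evenly, with a visible gap of about 12 mm along the bisector. I close it slowly.

Request:
move_arm([
  [0.003, 0, 0, 0, 0, 0, -0.2],
  [0.003, 0, 0, 0, 0, 0, -0.2],
  [0.003, 0, 0, 0, 0, 0, -0.2],
  [0.002, 0, 0, 0, 0, 0, -0.2],
  [0.001, 0, 0, 0, 0, 0, -0.2],
  [0, 0, 0, 0, 0, 0, -0.2],
])

```text
clock: 7.28
position: [0.641, 0.0176, 0.0103]
ee_rot: [0.994, 0.106, 0.0, 0.0]
ft_force: [-1.1, -0.4, 1.1]
grip_width: 0.399
```

```bash
python3 -c "
from h import *
wrist('w8')"
```

```text
t 7.275 tcp [0.641  0.0176 0.0103] yaw 12.149734692707042 F [-1.1268 -0.4084  1.1228] grip 0.39938063426398124
y n 3535 z 0.042248641826915415 ref [0.6849 0.0266] bis 11.760111749359274 between 90.03605926433798 rms 0.0008142421569121961 ends [-0.0027  0.0601 -0.0028  0.0593]
  liner corner in tool [0.0448 0.0004 0.    ]
b n 3857 z 0.04272061294401515 ref [0.6865 0.0268] bis 12.451522149818228 between 90.90811426155824 rms 0.0008266341346204425 ends [-0.0016  0.0673 -0.0022  0.0676]
```

View pics/w8.png

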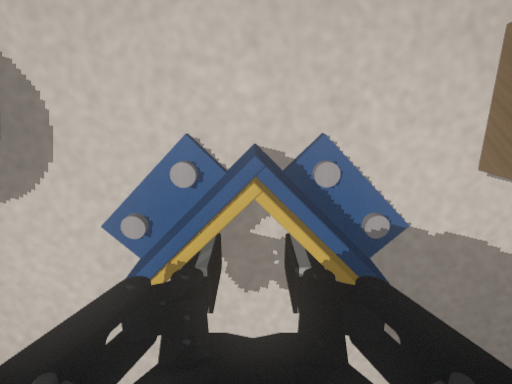

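Request:
move_arm([
  [0.001, 0, 0, 0, 0, 0, -0.2],
  [0.001, 0, 0, 0, 0, 0, -0.2],
  [0, 0, 0, 0, 0, 0, -0.2],
])

```text
clock: 7.7
position: [0.6426, 0.0177, 0.0102]
ee_rot: [0.994, 0.106, -0.0, 0.0]
ft_force: [-2.8, -2.0, 2.4]
grip_width: 0.404
```

Request:
move_arm([
  [0.001, 0, 0, 0, 0, 0, -0.2],
  [0, 0, 0, 0, 0, 0, -0.2],
])

```text
clock: 7.95
position: [0.6429, 0.0176, 0.0101]
ee_rot: [0.994, 0.106, -0.001, 0.0]
ft_force: [-7.7, -2.4, 3.3]
grip_width: 0.399
```

Force is building, so the liner is against the stop. One more press, then I look.

Request:
move_arm([
  [0.001, 0, 0, 0, 0, 0, -0.2],
  [0.001, 0, 0, 0, 0, 0, -0.2],
  [0, 0, 0, 0, 0, 0, -0.2],
])

```text
clock: 8.32
position: [0.6431, 0.0176, 0.0098]
ee_rot: [0.994, 0.106, -0.003, 0.001]
ft_force: [-16.7, -4.6, 10.4]
grip_width: 0.399
```

```bash
python3 -c "
from h import *
wrist('w9')"
```

```text
t 8.325 tcp [0.6431 0.0176 0.0098] yaw 12.126074249533469 F [-16.7161  -4.6355  10.3942] grip 0.3987006037013755
y n 3057 z 0.04257272445955046 ref [0.686  0.0267] bis 12.223127629019901 between 90.81286545951937 rms 0.0007416597501691933 ends [-0.0028  0.0584 -0.0024  0.0581]
  liner corner in tool [ 0.0438  0.0001 -0.0003]
b n 3677 z 0.042627048419652244 ref [0.6865 0.0268] bis 12.443331945064315 between 91.10860524082136 rms 0.0008455597598433919 ends [-0.0006  0.0648 -0.0019  0.0647]
```

View pics/w9.png

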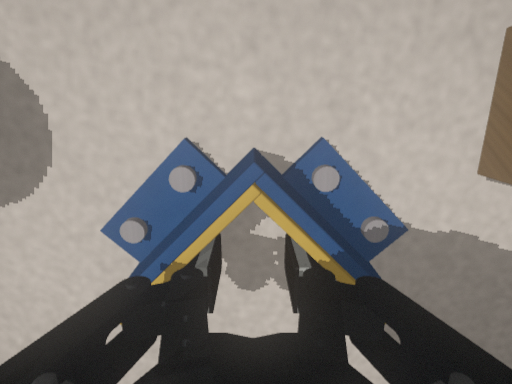

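The liner is seated: yellow lies against blue along both legs, about 0.5 mm and 0.2° off, at 17 N. I back off straight, then lift clear.

Request:
move_arm([
  [-0.004, 0, 0, 0, 0, 0, -0.2],
  [-0.006, 0, 0, 0, 0, 0, -0.2],
  [-0.008, 0, 0, 0, 0, 0, -0.2],
  [0, 0, 0, 0, 0, 0, -0.2],
  [0, 0, -0.03, 0, 0, 0, -0.2],
  [0, 0, -0.04, 0, 0, 0, -0.2],
  [-0.03, 0, -0.04, 0, 0, 0, -0.2],
  [-0.03, 0, -0.03, 0, 0, 0, -0.2],
  [0, 0, 0, 0, 0, 0, -0.2],
])

```text
clock: 9.5
position: [0.5698, 0.0017, 0.153]
ee_rot: [0.994, 0.105, 0.002, 0.001]
ft_force: [-0.7, 0.4, -0.7]
grip_width: 0.399
```

```bash
python3 -c "
from h import *
wrist('w10');p,d=grab('side','s10')
p=cv2.imread('pics/s10.png')[150:340,170:350]; cv2.imwrite('pics/s10c.png',cv2.resize(p,None,fx=3,fy=3))"
```

```text
t 9.5 tcp [0.5698 0.0017 0.153 ] yaw 12.111865718423301 F [-0.6536  0.3956 -0.7331] grip 0.39949457968973523
y n 1385 z 0.042685383684211826 ref [0.6851 0.0273] bis 12.37002030764186 between 90.46150410260087 rms 0.0007742159820283163 ends [-0.0031  0.0836 -0.0024  0.0838]
  liner corner in tool [ 0.1181 -0.0008  0.0005]
b n 639 z 0.043036910756837715 ref [0.6867 0.0268] bis 12.19376586245308 between 91.12890214568895 rms 0.0007028191322410313 ends [-0.002   0.0542 -0.0005  0.0725]
```

View pics/w10.png

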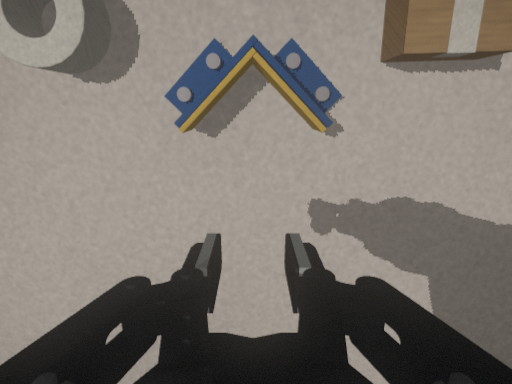

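View pics/s10c.png

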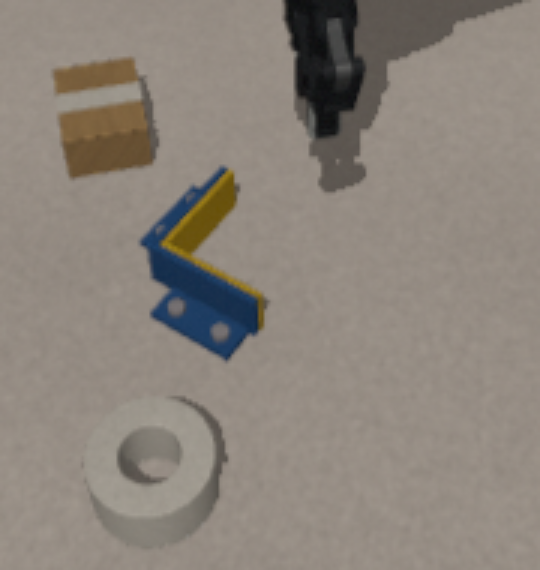

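The wrist and side views show yellow flush against blue on both legs, upright, with the corners together near (253,48) in the wrist view. The gripper is clear, and the carton and roll are where they were. Handing in.

```bash
python3 -c "
from h import *
print(manip.hand_in())"
```

```text
the job is handed in; nothing more can be done
None
```

I slid the yellow liner into the blue stop until it was home, and handed the job in at about 9.6 s of the 67 s allowed. I pushed it along the table with the part-open fingers inside its V. It turned about 14° on the way to line up with the stop, and I pressed it home at about 17 N. Then I backed straight out and lifted the gripper clear.

**Last checks:**
- **Corner:** the liner and stop corners measured 0.5 mm apart while pressed. After I withdrew they measured about 1.7 mm apart, against the 5 mm limit. Part of that difference may be measurement error, since the later picture is coarser.
- **Angle:** the legs were about 0.2° from parallel, against a limit of about 3.4°.
- **Upright:** both top edges were at about 42.5 mm, level with the stop. The side view shows the liner standing upright and flush on both legs.
- **Bystanders:** the carton and label roll look unmoved in the side view. The arm worked well away from the mouse after the start, but I did not measure it again.

**One disagreement:** the side-camera fit of the liner at the start failed because one leg was mostly seen on its face. I used the top and wrist cameras instead, and they agreed to about 1 mm. On the stop's corner, the side camera was about 3 mm off the top camera in y, so I judged the fit from wrist views that show both parts.

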